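Shut the shielding-gas valve under the sliding cover

TASK

On the welding bench, with the fingertips only, push the loose cover of the gas manifold box sideways along its guides (by the rib on its top) until the opening under it is quite clear, never lifting it. Then push the valve handle that is marked by a round end clockwise, as seen from above, through its quarter turn until it is fully shut. Leave the plain straight handle open, leave the cover lying aside on the box, and do not disturb the other things on the bench.

Things in the scene. Friction and masses are not known exactly. Their poses are not given: they have to be found in the camera images.
- box: fixed grey manifold box, 252 (x) x 323 (y) mm, deck 75 mm above the bench. Origin: centre of its underside; x points away from the robot, y to the left, yaw within 0.35 rad. Left half (+y): an opening; right half (-y): closed flat deck. Guide lips along the front and back edges and stops at both ends stand 9 mm above the deck. Its pipes leave by the left wall
- opening (a point): centre of the rectangular opening at deck height, 77.5 mm to +y of the box's origin: 216 mm in x, 125 mm in y, floor 12 mm above the bench. Two brass valves in it, one nearer the robot (40 mm to -x), one farther (50 mm to +x), both pivots 30 mm to +y of this point; pipes along y under them reach 37 mm, valve blocks 41 mm above the bench
- cover: loose aluminium cover, plate 238 (x) x 150 (y) x 5 mm with a rib, lying on the deck between the lips (2 mm play); 0.3 to 0.65 kg, slides with a few newtons. Origin: centre of its underside; axes as the box's. Starts over the opening (within 11 mm of centred), slides to the box's -y; the opening is quite clear when its origin is at y = -60 mm in the box's frame; the stop halts it at about -80 mm
- cover_rib (a point): centre of the rib on the cover: an upright bar 90 (x) x 14 (y) x 28 mm high, standing on the middle of the plate (bottom 80 mm, top 108 mm above the bench)
- round_valve_pivot (a point): on the upright pivot axis of the round-ended handle, half-way up its bar (57 mm above the bench); fixed; axes as the box's. Whether this valve is the nearer or the farther one varies
- round_valve_end (a point): centre of the round end of the handle to be shut, 50 mm from the pivot, moving with the handle: a steel bar 12 mm wide, 10 mm high (52 to 62 mm above the bench) ending in an upright round boss 26 mm across (49 to 67 mm above the bench), reaching 63 mm from the pivot; hub 16 mm square
- round_valve_handle (a joint): angle of the round-ended handle, rad: 0 = open, pointing to the box's -y along the pipe; grows clockwise from above; 1.571 = shut against its stop, pointing to the box's -x (towards the robot). Starts at 0 to 0.3. Stiff (about 0.08 N m); stays where it is left
- plain_valve_pivot (a point): the same point of the other valve, which must stay open
- plain_valve_handle (a joint): angle of the other valve's handle, a plain straight bar 12 mm wide, 10 mm high, 61 mm long from its pivot at the same height, without a round end; same sense. Starts at 0 to 0.2 and is to be left as it is
- wrench_mid (a point): a steel wrench lying behind the box; not to be disturbed
- spray_mid (a point): a white spray can, 60 mm across and 170 mm tall, standing to the right of the box; not to be disturbed
- jar_mid (a point): a clear jar with a steel lid, 60 mm across and 70 mm tall, standing to the right of the box; not to be disturbed
- brush_mid (a point): a brush lying to the left of the box; not to be disturbed
- flange_mid (a point): an aluminium ring 80 mm across and 12 mm high lying to the right of the box; not to be disturbed
- mug_mid (a point): a steel cup, 76 mm across and 85 mm tall, standing to the left of the box; not to be disturbed
- nut_mid (a point): a loose brass union nut, 24 mm across and 12 mm high, lying on the floor of the opening in its back right corner, its top 24 mm above the bench (51 mm below the deck); not to be disturbed

How it is judged:
By the outcome, as a careful person would: the job done as asked, in the order asked, and still so for the second after the job is handed in, with the robot touching nothing.
It also fails if it takes over 45 s, if anything falls off the work surface, if the arm or the gripper's body presses on something with over 40 N, if the wrist force passes 120 N, or if a joint passes its speed limit or range.

ROBOT

A 6-joint arm with a two-finger parallel gripper is mounted at the origin on the work surface. World frame = base frame: x ahead of the robot, y to its left, z up, the work surface at z = 0. Lengths are in m, angles in rad, forces in N, time in s.
With the tool pointing down it reaches from about 0.3 to 0.75 m from the base axis. Payload 8.5 kg.
Tool frame: the origin (TCP) lies at the very end of the fingers, on their centre line; the grasp point (between the pads) lies 19 mm behind it; z points along the fingers, y is the direction in which the jaws open and shut (so a half turn about z gives the same grasp; the last joint's range is limited). The gripper opens to 88 mm and grips with 3 to 60 N. Pads are 18 mm wide; open, the fingers measure 123 mm over their backs; the gripper's body (75 mm by 187 mm) begins 45 mm behind the grasp point.
Start: joints at [-1.421, 0.381, 1.297, -0, 1.464, -0.215], TCP at [0.196, -0.514, 0.239] pointing down, gripper open.
Joint ranges: [-3.11, 3.11], [-0.89, 2.33], [0.22, 2.48], [-1.42, 4.56], [0.17, 2.85], [-2.88, 2.88]. Speed limits (rad/s): [2.39, 2.39, 3.14, 3.14, 3.14, 3.14].

INTERFACE

Orientations are given as a unit quaternion [x, y, z, w].
In Python, from plant import bot gives the robot as it stands.
- The arm moves only by the shell command python3 -m jog 'ROWS' [FORCE]. ROWS is JSON, a list of rows, each a list of 7 numbers: the shift along the tool's x, y, z in cm, then the turn, a rotation vector about the tool's x, y, z in rad, then the finger opening in cm, from 0 to 8.81. In form: [[tx, ty, tz, rx, ry, rz, gripper], ...]. A call has 1 to 10 rows; each row is the pose to reach, as a shift and turn from the pose measured when the call began, along the tool's axes at that moment; what a row does not reach only later rows make up. A row lasts 1/10 s, in which the tool goes at most 50 mm and 8.59 degrees, less where a joint would pass 70% of its speed; a pose out of reach is approached as far as the arm can. A call with a gripper value outside its range is refused whole. The fingers move at their own pace and stop on an object; FORCE is the grip in N (left out, the last holds). Time passes only in rows, so rows that repeat a pose let the fingers close. It gives the time, the measured TCP pose, the force and the opening at its end, in the units of the state.
- bot.state(): the state, without advancing time (a new reading comes with each control period).
- bot.camera(name): name is "scene" or "top"; returns a dict with "frame" (400x640x3 uint8, red, green, blue), "fx", "fy", "cx", "cy" (pixels), "k1" (the pictures are not rectified: a ray, as slopes to the right and down, at radius r is drawn at 1 + k1 r^2 times it, then the intrinsics apply), "R" (3x3) and "t" (3): a world point X has camera coordinates R X + t. Camera axes: x right, y down, z forward; pixel columns grow to the right and rows downward; lengths in m; the calibration is good to about 2 mm. A picture is of the moment at which its call begins. There is no depth.
- bot.finish_job(): hands the job in, once; it reports no verdict.
The state is a dict: "t": time; "joint_positions": joint angles; "dq": joint speeds; "tau": joint torques, N m; "tcp_pos": TCP position; "orientation": TCP orientation; "ft_force": force on the tool from outside, world axes, zero at the start; "moment": the same for the moment, N m; "grip_width": finger opening in m.
Only numpy, scipy, OpenCV 4.12 (cv2) and the standard library are available. Lean on these libraries where they do the work, as an engineer would, in place of code of your own. Each camera call takes 0.05 s, during which the arm holds its last target. There are 200 camera calls.

## Working session

There is one attempt and no reset: what is moved stays moved. The work goes in short steps, Python scripts to look and compute and a shell command to move; the robot and the scene stay as the last step left them, time stands still between calls to the robot, and variables do not carry over. Pictures are saved under pics/ and viewed, about 8 in all and at most 12, crops included, and the job is handed in when it is done.

```bash
mkdir -p pics; ls; cat > h.py <<'E'
import numpy as np, cv2
from plant import bot
from scipy.spatial.transform import Rotation as Ro
def cam(n):
    return bot.camera(n)
def proj(c,X):
    p=np.atleast_2d(X)@np.array(c["R"]).T+c["t"]; s=p[:,:2]/p[:,2:]
    s=s*(1+c["k1"]*(s**2).sum(1,keepdims=True))
    return s*[c["fx"],c["fy"]]+[c["cx"],c["cy"]]
def back(c,uv,z):
    d=(np.atleast_2d(uv)-[c["cx"],c["cy"]])/[c["fx"],c["fy"]]; s=d.copy()
    for _ in range(20): s=d/(1+c["k1"]*(s**2).sum(1,keepdims=True))
    R=np.array(c["R"]); o=-R.T@np.array(c["t"]); r=np.c_[s,np.ones(len(s))]@R
    return o+r*((z-o[2])/r[:,2:])
def save(c,name,crop=None,k=1):
    f=c["frame"][:,:,::-1]
    if crop: x0,y0,x1,y1=crop; f=f[y0:y1,x0:x1]
    cv2.imwrite("pics/"+name,cv2.resize(f,None,fx=k,fy=k,interpolation=cv2.INTER_CUBIC))
E
python3 - <<'E'
from h import *
import pickle
for n in("top","scene"):
    c=cam(n); save(c,n+"0.png",None,1.25); pickle.dump(c,open(n+"0.pkl","wb"))
    print(n,c["fx"],c["cx"],c["cy"],c["k1"],-np.array(c["R"]).T@c["t"],np.round(c["R"],3).tolist())
s=bot.state();print(s)
print(Ro.from_quat(s["orientation"]).as_matrix().round(3))
E
```

```text
pics
top 468.55691685091136 318.46177215382835 200.39681880035948 -0.06712932422058825 [0.41709402 0.04957846 1.13608881] [[0.024, -1.0, 0.004], [-0.992, -0.024, -0.127], [0.127, -0.001, -0.992]]
scene 461.016276687125 320.61960628637365 208.5695656838682 0.036269877691573804 [ 1.16359223 -0.45806945  0.96758005] [[0.614, 0.789, 0.016], [0.597, -0.45, -0.664], [-0.517, 0.417, -0.748]]
{'t': 0.1, 'joint_positions': array([-1.42131116e+00,  3.81131218e-01,  1.29811207e+00,  2.72864292e-05,
        1.46357271e+00, -2.15252103e-01]), 'dq': array([ 0.00013051, -0.00132424, -0.00303767,  0.00014588,  0.00088696,
        0.00075574]), 'tau': array([ 3.11612312e-03, -4.38654220e+01, -2.24910253e+01,  7.14369072e-02,
        3.42972740e-02, -8.42579084e-05]), 'tcp_pos': array([ 0.19618175, -0.51358095,  0.2382227 ]), 'orientation': array([ 9.83416960e-01,  1.81357956e-01,  3.36670116e-05, -6.10898549e-04]), 'ft_force': array([-0.35856272, -0.00737361,  0.32822391]), 'moment': array([ 0.0232189 , -0.03026863, -0.04289154]), 'grip_width': 0.08804566022908049}
[[ 0.934  0.357 -0.   ]
 [ 0.357 -0.934  0.001]
 [ 0.    -0.001 -1.   ]]
```

View pics/top0.png

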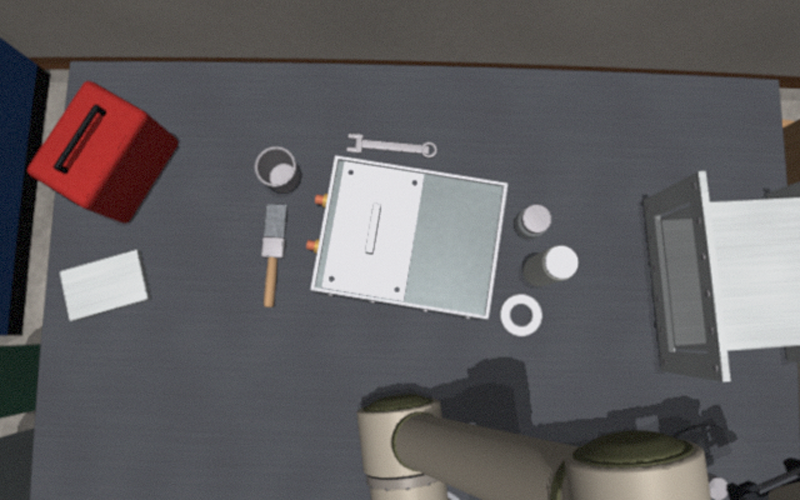

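View pics/scene0.png

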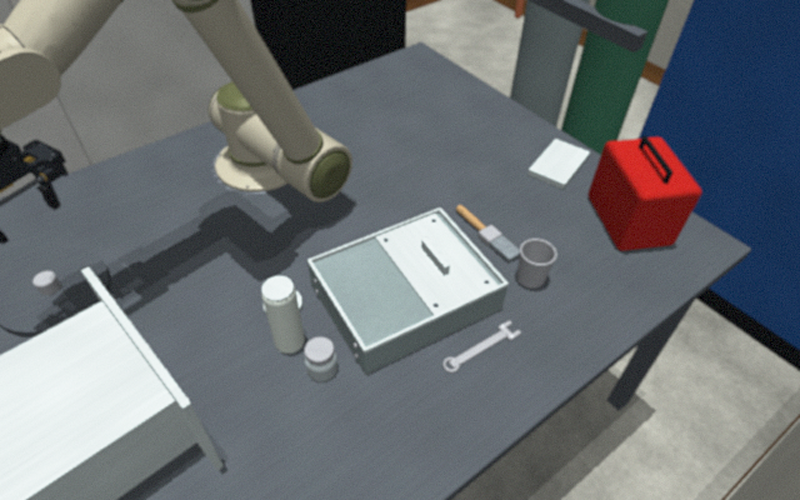

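The top view shows the box's rim corners (scaled picture) at (336,157), (507,183), (488,318) and (312,291). The rib runs from about (376,204) to (370,252). The can, jar and ring are on the right, the mug and brush on the left, and the wrench behind.

```bash
python3 - <<'E'
from h import *
import pickle
c=pickle.load(open("top0.pkl","rb"))
g=cv2.cvtColor(c["frame"],cv2.COLOR_RGB2GRAY)
P=np.array([[336,157],[507,183],[488,318],[312,291]])/1.25
W=back(c,P,.084)[:,:2]; print(W.round(4))
B=np.array([[.126,.1615],[.126,-.1615],[-.126,-.1615],[-.126,.1615]])
# order: (far-left),(far-right),(near-right),(near-left)
H=(B-B.mean(0)).T@(W-W.mean(0)); yaw=np.arctan2(H[0,1]-H[1,0],H[0,0]+H[1,1])
R=np.array([[np.cos(yaw),-np.sin(yaw)],[np.sin(yaw),np.cos(yaw)]]); o=W.mean(0)
print("o",o,"yaw",yaw,"res mm",((B@R.T+o-W)*1000).round(1).tolist())
bx=lambda uv,z:((back(c,np.array(uv)/1.25,z)[:,:2]-o)@R)
print("rib",bx([[376,204],[370,252],[373,228]],.108))
print("cover edge",bx([[424,174],[406,301]],.08))
print("things",back(c,np.array([[561,263],[537,219],[276,163],[521,315]])/1.25,[.17]).round(3))
s=pickle.load(open("scene0.pkl","rb"))
z=lambda b,h:np.r_[o+R@b,h]
f=s["frame"].copy()
for b in B:
    cv2.circle(f,tuple(proj(s,z(b,.084))[0].astype(int)),2,(255,0,0),-1)
for b in [(.045,.0775),(-.045,.0775)]: cv2.circle(f,tuple(proj(s,z(b,.108))[0].astype(int)),1,(255,0,0),-1)
t=c["frame"].copy()
for b in B: cv2.circle(t,tuple(proj(c,z(b,.084))[0].astype(int)),1,(255,0,0),-1)
s=dict(s,frame=f);c2=dict(c,frame=t)
a=cv2.resize(f[150:310,230:420],None,fx=2.1,fy=2.1,interpolation=2);b=cv2.resize(t[110:270,235:425],None,fx=2.1,fy=2.1,interpolation=2)
cv2.imwrite("pics/chk.png",np.hstack([a,b])[:,:,::-1])
E
```

```text
[[ 0.7235  0.1677]
 [ 0.6822 -0.1494]
 [ 0.4339 -0.1152]
 [ 0.4746  0.2015]]
o [0.57853975 0.02617162] yaw -0.1313946222705775 res mm [[1.1, 2.0], [0.1, -1.1], [-1.4, -2.2], [0.2, 1.3]]
rib [[ 0.04414152  0.07032395]
 [-0.0429141   0.06700666]
 [ 0.00037173  0.06865043]]
cover edge [[ 0.11950978 -0.00653767]
 [-0.11728776 -0.00944706]]
things [[ 0.526 -0.224  0.17 ]
 [ 0.6   -0.184  0.17 ]
 [ 0.686  0.26   0.17 ]
 [ 0.439 -0.156  0.17 ]]
```

View pics/chk.png

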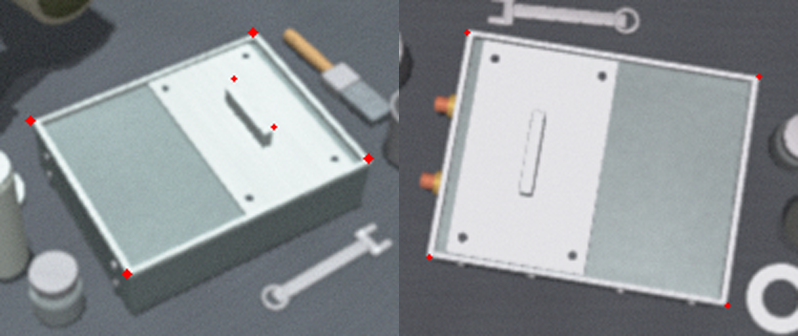

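```bash
python3 -m jog '[[60.1,-46.2,0,0,0,0.496,0],[60.1,-46.2,0,0,0,0.496,0],[60.1,-46.2,0,0,0,0.496,0],[60.1,-46.2,0,0,0,0.496,0],[60.1,-46.2,0,0,0,0.496,0],[60.1,-46.2,0,0,0,0.496,0],[60.1,-46.2,0,0,0,0.496,0],[60.1,-46.2,0,0,0,0.496,0],[60.1,-46.2,0,0,0,0.496,0],[60.1,-46.2,0,0,0,0.496,0]]' 20
cat > rel.py <<'E'
# usage: rel.py bx by z [yawoffset] : shift (cm, tool axes) and turn to a box-frame target
import sys
from h import *
o=np.array([.5785,.0262]); yaw=-.1314
def rel(bx,by,z,yo=0.):
    s=bot.state(); r=Ro.from_quat(s["orientation"])
    b=Ro.from_euler("z",yaw)
    X=b.apply([bx,by,0])+[*o,z]
    T=b*Ro.from_euler("z",yo)*Ro.from_euler("x",np.pi)
    return (r.inv().apply(X-s["tcp_pos"])*100).round(2), (r.inv()*T).as_rotvec().round(3)
if __name__=="__main__":
    s=bot.state(); p=Ro.from_euler("z",-yaw).apply(s["tcp_pos"]-[*o,0])
    print("t",s["t"].__round__(2),"box",p.round(4),"F",np.round(s["ft_force"],1),"q",np.round(s["joint_positions"],2))
    print(*rel(*map(float,sys.argv[1:])))
E
python3 rel.py 0 .108 .2
```

```text
t: 1.1
tcp_pos: [0.4568, -0.0882, 0.2388]
orientation: [0.998, -0.066, -0.0, -0.001]
ft_force: [0.9, -0.6, -0.3]
grip_width: 0.0101
t 1.1 box [-0.1057 -0.1294  0.2388] F [ 0.9 -0.6 -0.3] q [-0.45  0.23  1.52  0.    1.39  1.26]
[ 10.57 -23.73   3.91] [-0.001  0.001  0.   ]
```

```bash
python3 -m jog '[[10.6,-23.7,0,0,0,0,0],[10.6,-23.7,0,0,0,0,0],[10.6,-23.7,0,0,0,0,0],[10.6,-23.7,0,0,0,0,0],[10.6,-23.7,0,0,0,0,0],[10.6,-23.7,0,0,0,0,0],[10.6,-23.7,4,0,0,0,0],[10.6,-23.7,8,0,0,0,0],[10.6,-23.7,10,0,0,0,0],[10.6,-23.7,10,0,0,0,0]]'
python3 rel.py 0 .108 .092
python3 - <<'E'
from h import *
c=cam("scene");a=c["frame"][120:320,200:440]
d=cam("top");b=d["frame"][90:290,220:430]
cv2.imwrite("pics/a1.png",cv2.resize(np.hstack([a,b]),None,fx=1.75,fy=1.75,interpolation=2)[:,:,::-1])
E
```

```text
t: 2.1
tcp_pos: [0.5912, 0.1325, 0.136]
orientation: [0.998, -0.066, -0.004, -0.0]
ft_force: [-1.1, 0.2, 1.1]
grip_width: 0.0001
t 2.1 box [-0.0013  0.107   0.136 ] F [-1.1  0.2  1.1] q [0.02 0.57 1.29 0.   1.29 1.73]
[ 0.16 -0.1   4.4 ] [-0.     0.007 -0.   ]
```

View pics/a1.png

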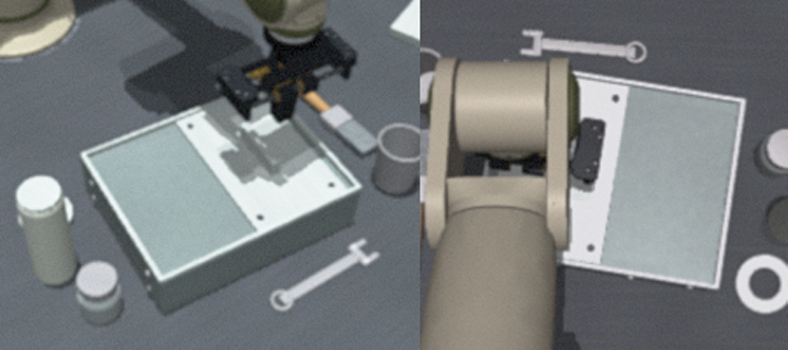

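The fingers stand just left of the rib with clearance. I'll lower them to 8 mm above the plate, then push.

```bash
python3 -m jog '[[0.2,0,2.5,0,0,0,0],[0.2,0,4.8,0,0,0,0],[0.2,0,4.8,0,0,0,0],[0.2,0.7,4.8,0,0,0,0],[0.2,1.4,4.8,0,0,0,0],[0.2,2.1,4.8,0,0,0,0],[0.2,2.8,4.8,0,0,0,0],[0.2,3.5,4.8,0,0,0,0],[0.2,4.2,4.8,0,0,0,0],[0.2,5,4.8,0,0,0,0]]'
python3 rel.py 0 -.047 .088
```

```text
t: 3.2
tcp_pos: [0.5894, 0.0832, 0.0936]
orientation: [0.998, -0.066, 0.002, -0.002]
ft_force: [1.2, 7.1, 4.3]
grip_width: 0.0004
t 3.2 box [0.0034 0.0579 0.0936] F [1.2 7.1 4.3] q [-0.06  0.59  1.38  0.    1.16  1.64]
[-0.34 10.49  0.53] [-0.003 -0.004 -0.   ]
```

```bash
python3 -m jog '[[-0.1,1.2,0.2,0,0,0,0],[-0.3,2.4,0.2,0,0,0,0],[-0.3,3.6,0.2,0,0,0,0],[-0.3,4.8,0.2,0,0,0,0],[-0.3,6,0.2,0,0,0,0],[-0.3,7.2,0.2,0,0,0,0],[-0.3,8.2,0.2,0,0,0,0],[-0.3,9.0,0.2,0,0,0,0],[-0.3,9.5,0.2,0,0,0,0],[-0.3,9.5,0.2,0,0,0,0]]'
python3 rel.py 0 -.047 .09
python3 - <<'E'
from h import *
c=cam("scene");a=c["frame"][120:320,200:440]
d=cam("top");b=d["frame"][90:290,220:430]
cv2.imwrite("pics/a2.png",cv2.resize(np.hstack([a,b]),None,fx=1.75,fy=1.75,interpolation=2)[:,:,::-1])
E
```

```text
t: 4.2
tcp_pos: [0.5749, -0.011, 0.0933]
orientation: [0.998, -0.066, 0.004, -0.002]
ft_force: [1.2, 4.0, 2.7]
grip_width: 0.0006
t 4.2 box [ 0.0013 -0.0374  0.0933] F [1.2 4.  2.7] q [-0.23  0.56  1.44  0.01  1.13  1.47]
[-0.13  0.96  0.33] [-0.004 -0.008 -0.001]
```

View pics/a2.png

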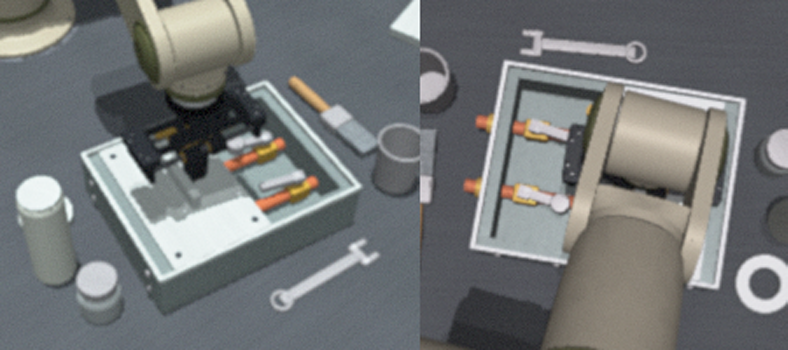

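The cover is mostly aside, and the round-ended handle is the nearer valve (boss at about (560,203) in the right half of the picture). I'll push 1 cm more, back off, lift and move clear.

```bash
python3 -m jog '[[-0.1,0.4,0,0,0,0,0],[-0.1,0.8,0,0,0,0,0],[-0.1,1.2,0,0,0,0,0],[-0.1,1.2,0,0,0,0,0],[-0.1,0,0,0,0,0,0],[-0.1,-1.5,0,0,0,0,0],[-0.1,-1.5,-4,0,0,0,0],[-0.1,-1.5,-9,0,0,0,0],[-5,-1.5,-13,0,0,0,0],[-10,-1.5,-13,0,0,0,0]]'
python3 -m jog '[[-5,3,-2,0,0,0,0],[-10,7,-3,0,0,0,0],[-12,11,-3,0,0,0,0],[-12,15,-3,0,0,0,0],[-12,15,-3,0,0,0,0]]'
python3 - <<'E'
from h import *
import pickle
c=cam("top"); pickle.dump(c,open("top1.pkl","wb"))
a=cam("scene")
cv2.imwrite("pics/a3.png",np.hstack([cv2.resize(c["frame"][115:265,240:420],(540,450),interpolation=2),cv2.resize(a["frame"][150:310,240:330],(253,450),interpolation=2)])[:,:,::-1])
E
```

```text
t: 5.3
tcp_pos: [0.4881, 0.0159, 0.2236]
orientation: [0.998, -0.066, 0.007, -0.001]
ft_force: [0.2, -0.4, 0.5]
grip_width: 0.0004
t: 5.8
tcp_pos: [0.3479, -0.1202, 0.252]
orientation: [0.998, -0.068, 0.007, -0.0]
ft_force: [0.9, 0.2, 0.4]
grip_width: 0.0005
```

View pics/a3.png

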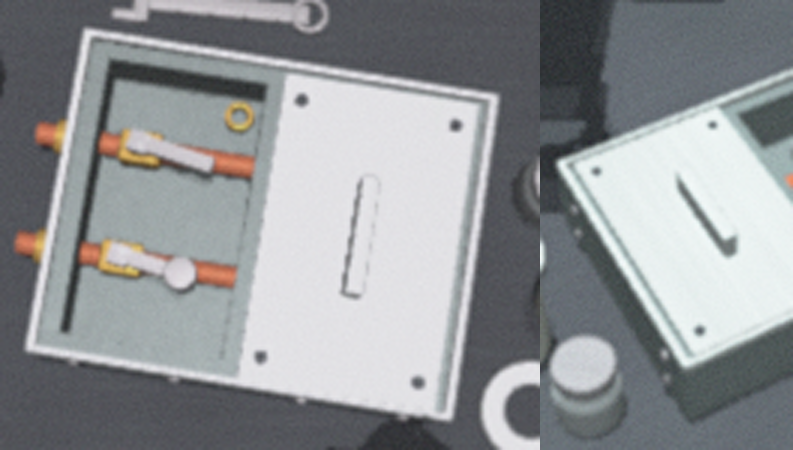

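The opening is clear. The boss is at about (180,273), its pivot near (118,252), the plain handle's tip at (212,162), the rib centre at (362,235) and the nut at (239,116).

```bash
python3 - <<'E'
from h import *
import pickle
c=pickle.load(open("top1.pkl","rb"))
o=np.array([.5785,.0262]); y=-.1314; R=np.array([[np.cos(y),-np.sin(y)],[np.sin(y),np.cos(y)]])
q=lambda u,z:((back(c,np.array([u])/3+[240,115],z)[0,:2]-o)@R*1000).round(1)
print("rib",q((362,235),.108),"edge",q((264,220),.08),q((286,75),.08),q((240,373),.08))
p=np.array([-40,107.5]);e=q((180,273),.067)
print("boss",e,"hub",q((118,252),.062),"r",np.hypot(*(e-p)),"ang",np.arctan2(-(e-p)[0],-(e-p)[1]))
t=q((212,162),.062);print("plain tip",t,t-[50,107.5]); print("nut",q((239,116),.024))
print("corners",[q(u,.084) for u in((88,30),(498,95),(450,418),(27,351))])
E
python3 rel.py 0.015 0.06 .2
```

```text
rib [ -2.4 -71.7] edge [1.8 1.6] [116.3   2. ] [-115.7    1.7]
boss [-46.7  58.9] hub [-37.5 108.9] r 49.05965756097366 ang 0.13699654612481071
plain tip [43.4 48.4] [ -6.6 -59.1]
nut [91.5 34.4]
corners [array([126.8, 158.3]), array([ 125.3, -161.5]), array([-124.8, -158.2]), array([-124.4,  161.8])]
t 5.9 box [-0.2087 -0.1726  0.2515] F [ 0.2  0.7 -0.3] q [-0.66  0.04  1.72  0.01  1.38  1.05]
[ 22.24 -23.3    5.51] [-0.003 -0.013 -0.002]
```

The cover's y is about -72 mm, so it is clear. The boss radius comes out at 49 mm and its angle at 0.137, both consistent with the task. Next I'll move over the gap on the far side of the round handle.

```bash
python3 -m jog '[[20.9,-23.3,0,0,-0.013,0,0],[20.9,-23.3,0,0,-0.013,0,0],[20.9,-23.3,0,0,-0.013,0,0],[20.9,-23.3,0,0,-0.013,0,0],[20.9,-23.3,0,0,-0.013,0,0],[20.9,-23.3,0,0,-0.013,0,0],[20.9,-23.3,4,0,-0.013,0,0],[20.9,-23.3,8,0,-0.013,0,0],[20.9,-23.3,12,0,-0.013,0,0],[20.9,-23.3,12,0,-0.013,0,0]]'
python3 rel.py 0.002 0.06 .051
```

```text
t: 6.9
tcp_pos: [0.586, 0.0886, 0.1297]
orientation: [0.998, -0.065, -0.005, -0.001]
ft_force: [1.0, -0.5, 0.7]
grip_width: 0.0002
t 6.9 box [-0.0007  0.0629  0.1297] F [ 1.  -0.5  0.7] q [-0.05  0.55  1.33  0.    1.26  1.65]
[0.36 0.3  7.87] [-0.002  0.011  0.001]
```

```bash
python3 -m jog '[[0.3,0.2,3,0,0.01,0,0],[0.3,0.2,6,0,0.01,0,0],[0.3,0.2,7.8,0,0.01,0,0],[0.3,0.2,7.8,0,0.01,0,0],[0.3,0.2,7.8,0,0.01,0,0]]'
python3 rel.py -.057 0.06 .051
```

```text
t: 7.4
tcp_pos: [0.5888, 0.0876, 0.0535]
orientation: [0.998, -0.065, 0.001, -0.001]
ft_force: [0.2, 0.1, -0.3]
grip_width: 0.0004
t 7.4 box [0.0022 0.0622 0.0535] F [ 0.2  0.1 -0.3] q [-0.05  0.64  1.42  0.    1.08  1.65]
[-5.92  0.21  0.24] [-0.002 -0.001  0.002]
```

```bash
python3 -m jog '[[-1,0.2,0.1,0,0,0,0],[-2,0.2,0.1,0,0,0,0],[-2.8,0.2,0.1,0,0,0,0],[-3.5,0.2,0.1,0,0,0,0],[-4.2,0.2,0.1,0,0,0,0],[-4.9,0.2,0.1,0,0,0,0],[-5.5,0.2,0.1,0,0,0,0],[-6,0.2,0.1,0,0,0,0],[-6,0.2,0.1,0,0,0,0]]'
python3 rel.py -.042 0.037 .051
python3 - <<'E'
from h import *
a=cam("scene");c=cam("top")
cv2.imwrite("pics/a4.png",np.hstack([cv2.resize(c["frame"][115:265,240:350],(396,540),interpolation=2),cv2.resize(a["frame"][140:290,290:400],(396,540),interpolation=2)])[:,:,::-1])
E
```

```text
t: 8.3
tcp_pos: [0.5285, 0.0935, 0.0526]
orientation: [0.998, -0.065, 0.001, -0.001]
ft_force: [1.1, -1.5, 0.5]
grip_width: 0.0006
t 8.3 box [-0.0584  0.0601  0.0526] F [ 1.1 -1.5  0.5] q [-0.05  0.57  1.59  0.    0.98  1.65]
[1.63 2.32 0.16] [-0.002 -0.001  0.002]
```

View pics/a4.png

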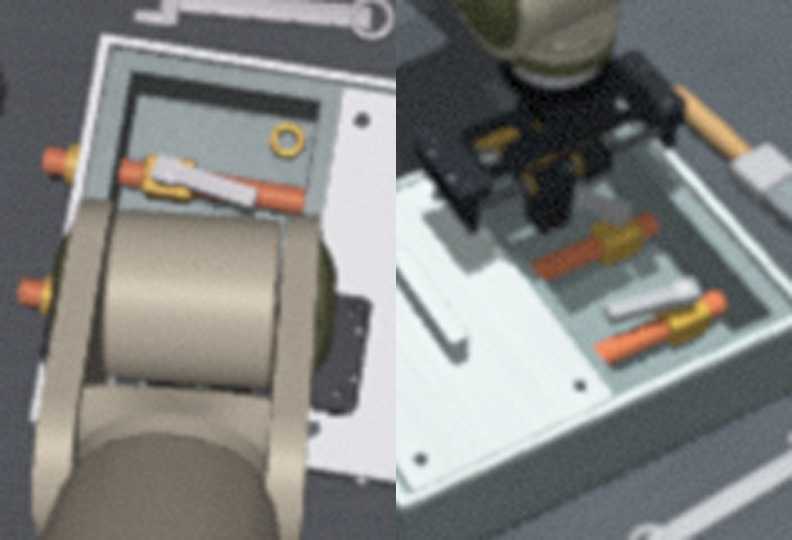

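The near handle has turned away from the pipe, with the fingers behind it, and the plain handle hasn't moved. Now I'll go round to the boss's right side and push to +y.

```bash
python3 -m jog '[[1.2,0.5,0.1,0,0,0,0],[1.2,2.1,0.1,0,0,0,0],[0.5,2.1,0.1,0,0,0,0],[-1.5,2.1,0.1,0,0,0,0],[-2.7,2.1,0.1,0,0,0,0],[-2.7,2.1,0.1,0,0,0,0],[-2.7,1.5,0.1,0,0,0,0],[-2.7,0.8,0.1,0,0,0,0],[-2.7,0.1,0.1,0,0,0,0],[-2.7,-0.6,0.1,0,0,0,0]]'
python3 rel.py -.086 0.08 .051
```

```text
t: 9.4
tcp_pos: [0.5018, 0.103, 0.0509]
orientation: [0.998, -0.064, -0.001, -0.0]
ft_force: [-3.9, -3.4, 0.3]
grip_width: 0.0003
t 9.4 box [-0.0861  0.0661  0.0509] F [-3.9 -3.4  0.3] q [-0.03  0.54  1.66  0.    0.94  1.67]
[ 0.02 -1.39 -0.01] [-0.     0.003  0.003]
```

```bash
python3 -m jog '[[0,-0.5,0,0,0,0,0],[0,-1,0,0,0,0,0],[0,-1.4,0,0,0,0,0],[0,-1.6,0,0,0,0,0],[0,-1.6,0,0,0,0,0]]'
python3 rel.py -.086 0.08 .051
```

```text
t: 9.9
tcp_pos: [0.5039, 0.119, 0.0509]
orientation: [0.998, -0.064, -0.001, -0.0]
ft_force: [-1.9, -2.7, -0.5]
grip_width: 0.0001
t 9.9 box [-0.0861  0.0822  0.0509] F [-1.9 -2.7 -0.5] q [0.   0.55 1.64 0.   0.95 1.7 ]
[ 0.01  0.22 -0.01] [-0.     0.003  0.003]
```

```bash
python3 -m jog '[[0,-0.2,0,0,0,0,0],[0,-0.4,0,0,0,0,0],[0,-0.6,0,0,0,0,0],[0,-0.6,0,0,0,0,0]]'
python3 rel.py -.086 0.08 .051
```

```text
t: 10.3
tcp_pos: [0.5039, 0.1203, 0.0509]
orientation: [0.998, -0.064, -0.003, 0.004]
ft_force: [-7.8, -33.5, 5.7]
grip_width: 0.0003
t 10.3 box [-0.0862  0.0835  0.0509] F [ -7.8 -33.5   5.7] q [ 0.01  0.55  1.64 -0.01  0.96  1.71]
[ 0.02  0.35 -0.01] [0.009 0.005 0.004]
```

The force rose to 33 N with only 1.3 mm of travel, so the handle is on its stop. Now I'll back off, lift and look.

```bash
python3 -m jog '[[0,0,0,0,0,0,0],[0.3,1.2,0,0,0,0,0],[0.3,1.5,0,0,0,0,0],[0.3,1.5,-4,0,0,0,0],[0.3,1.5,-9,0,0,0,0],[0.3,1.5,-14,0,0,0,0],[-4,3,-18,0,0,0,0],[-8,6,-20,0,0,0,0],[-12,10,-20,0,0,0,0],[-14,14,-20,0,0,0,0]]'
python3 -m jog '[[-1,5,0,0,0,0,0],[-1,10,0,0,0,0,0],[-1,13,0,0,0,0,0],[-1,13,0,0,0,0,0]]'
python3 - <<'E'
from h import *
import pickle
c=cam("top"); pickle.dump(c,open("top2.pkl","wb"))
cv2.imwrite("pics/a5.png",np.hstack([cv2.resize(c["frame"][115:265,240:350],(440,600),interpolation=2),cv2.resize(c["frame"][60:300,190:480],(360,600*0+298),interpolation=2).repeat(1,0) if 0 else cv2.copyMakeBorder(cv2.resize(c["frame"][80:300,190:470],(360,283)),0,317,0,0,0)])[:,:,::-1])
E
```

```text
t: 11.3
tcp_pos: [0.3552, 0.011, 0.2532]
orientation: [0.998, -0.062, -0.001, 0.004]
ft_force: [0.5, -1.5, -0.5]
grip_width: 0.0006
t: 11.7
tcp_pos: [0.3291, -0.1197, 0.2547]
orientation: [0.998, -0.065, -0.0, 0.005]
ft_force: [0.4, 1.0, 0.2]
grip_width: 0.0004
```

View pics/a5.png

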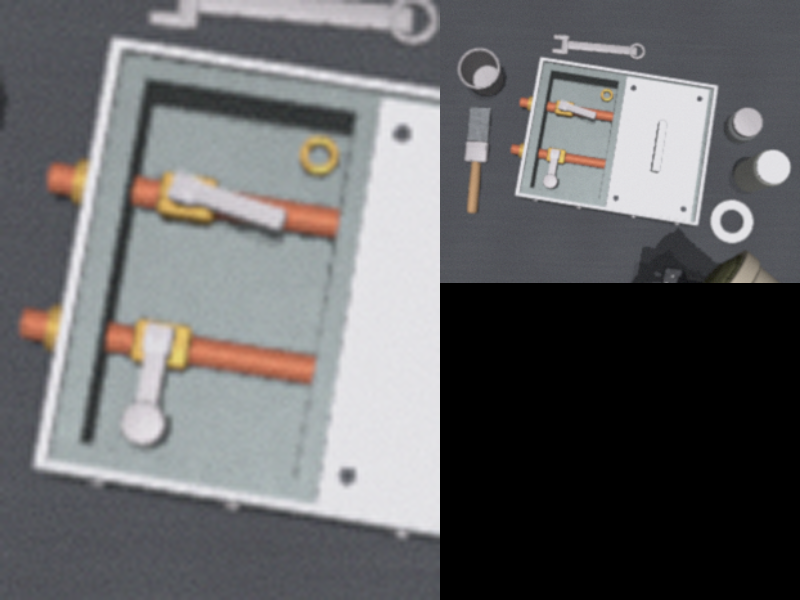

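The round handle now points to -x (boss at (144,423), hub at (158,340)). The plain handle's tip is at (282,218), with the cover aside and everything else in place. I'll measure before handing in.

```bash
python3 - <<'E'
from h import *
import pickle
c=pickle.load(open("top2.pkl","rb"));c0=pickle.load(open("top1.pkl","rb"))
o=np.array([.5785,.0262]); y=-.1314; R=np.array([[np.cos(y),-np.sin(y)],[np.sin(y),np.cos(y)]])
q=lambda u,z:((back(c,np.array([u])/4+[240,115],z)[0,:2]-o)@R*1000).round(1)
e=q((144,423),.067);h=q((158,338),.062);d=e-[-40,107.5]
print("boss",e,"hub",h,"ang",np.arctan2(-d[0],-d[1]),"by hub",np.arctan2(-(e-h)[0],-(e-h)[1]))
t=q((280,217),.062);print("plain tip",t,"nut",q((319,155),.024))
df=cv2.absdiff(cv2.GaussianBlur(c["frame"],(5,5),0),cv2.GaussianBlur(c0["frame"],(5,5),0)).max(2)[80:270,200:480]
n,l,s,k=cv2.connectedComponentsWithStats((df>25).astype(np.uint8))
print([(x[:5]+[200,80,0,0,0]).tolist() for x in s[1:] if x[4]>5])
E
```

```text
boss [-88.8 107.7] hub [-38.6 108.4] ang 1.5748946645047452 by hub 1.5568530073597953
plain tip [42.6 49.9] nut [91.3 34.2]
[[282, 197, 24, 17, 213], [271, 201, 12, 27, 164], [348, 256, 26, 14, 84], [376, 256, 19, 14, 63], [418, 263, 12, 7, 53], [430, 268, 5, 2, 8]]
```

The handle angle measures about 1.57. Since the cover was pushed, only the handle and the robot's own shadow have changed in the picture.

```bash
python3 -c "
from plant import bot
print(bot.state()['ft_force'],bot.finish_job())"
```

```text
the job is handed in; nothing more can be done
[ 0.40382925  0.62601568 -0.76229185] None
```

The job is done and handed in at about 12 s of robot time. With closed fingertips I pushed the cover aside by its rib, then pushed the round-ended handle clockwise to its stop. That handle was on the nearer valve.

My last checks:
- **Cover:** its y measured about -72 mm in the box's frame (-60 mm or beyond is clear). It was only slid, and it lies on the box.
- **Round handle:** it measured about 1.57 rad from the known pivot position and 1.56 rad from the hub seen in the picture. The contact force rose to about 34 N on the fingertips when it met the stop.
- **Plain handle, nut and other things:** the plain handle and nut measured within about 2 mm of where they were before the valve was turned. The top pictures from before and after that turn differed only at the round handle and the robot's own shadow. For the earlier cover push I only compared the things on the bench by eye, and saw nothing moved.
- **Robot:** it stood clear of everything at hand-in, with wrist force near zero.

No check failed or disagreed.

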